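# Swap the standards case behind the solvent bottles

## Task

The blue standards case stands in the back row of the white bottle tray, behind two of the four bottles: lift just those two bottles over into the steel tray, take the blue case out and set it in the middle of the clipboard's sheet, then put the orange case, which is done with, away in the place the blue one left, set square in the tray just as the blue one was. Finally return each of the two bottles to the very spot it came from. Keep the bottles upright and leave the other two bottles and the grey case where they are.

Things in the scene. Friction and masses are not known exactly. Their poses are not given: they have to be found in the camera images.
- bottle_tray: Fixed white tray, 172 (x) by 328 mm (y), rim 16, floor and walls 4 mm. Origin: centre of underside, x away from the robot, yaw varies. Front row: 4 ringed bottle spots near x=-44, y=-114, -38, 38, 114 mm. Back row: 2 unmarked case places near x=20, y=-76 and 76 mm, each behind two neighbouring bottles: 9 mm from case to bottles, 37 mm from case to back wall, nothing tall behind.
- bottle_red: Loose amber bottle, white label, red cap (four alike but for cap colour), on any spot of the tray: body 60 mm across and 76 mm high, sloping shoulder, ribbed cap 34 mm across from 98 to 125 mm up, by which it is lifted; about 0.26 kg. Origin: centre of its underside; z up.
- bottle_yellow: Loose amber bottle, white label, yellow cap (four alike but for cap colour), on any spot of the tray: body 60 mm across and 76 mm high, sloping shoulder, ribbed cap 34 mm across from 98 to 125 mm up, by which it is lifted; about 0.26 kg. Origin: centre of its underside; z up.
- bottle_green: Loose amber bottle, white label, green cap (four alike but for cap colour), on any spot of the tray: body 60 mm across and 76 mm high, sloping shoulder, ribbed cap 34 mm across from 98 to 125 mm up, by which it is lifted; about 0.26 kg. Origin: centre of its underside; z up.
- bottle_black: Loose amber bottle, white label, black cap (four alike but for cap colour), on any spot of the tray: body 60 mm across and 76 mm high, sloping shoulder, ribbed cap 34 mm across from 98 to 125 mm up, by which it is lifted; about 0.26 kg. Origin: centre of its underside; z up.
- case_blue: Loose blue plastic case for reference standards, 100 mm long (its y), 50 mm wide (its x), 42 mm high, smooth upright sides, white label on the lid; about 0.22 kg. Origin: centre of its underside; z up. Starts in one of the two back places of the bottle tray, its length along the tray's y.
- case_grey: Loose grey case of the same kind and size, in the other back place of the bottle tray; it stays there.
- case_orange: Loose orange plastic case, 100 mm long (its y), 50 mm wide (its x), 42 mm high, smooth upright sides, white label on the lid; about 0.22 kg. Origin: centre of its underside; z up. Starts on the desk to the left or right.
- steel_tray: Shallow stainless steel tray, fixed on the desk at one side, the side area: 190 mm in its x, 104 mm in its y, rim 18 mm high, floor 3 mm thick; room for two bottles one behind the other, for instance at x = -45 and 45 mm. Origin: centre of its underside.
- clipboard: Brown clipboard with a white sheet, fixed on the desk at the other side: board 232 x 162 x 5 mm, sheet 200 mm (x) by 146 mm (y); steel clip, 17 mm high, over the end towards its -x, from 100 mm off the origin. Origin: under the middle of the sheet, on the desk; sheet surface 6 mm above it.

How it is judged (in metres and radians):
On the way, in this order (a step that is already met when the one before it is completed fails the run):
1. the two bottles in front of the blue case stand upright in the steel tray, the other two bottles and the blue case not yet moved (distance of case_blue from where it was at the start of the episode below 0.02 m and horizontal distance between each of bottle_red, bottle_yellow, bottle_green, bottle_black and case_blue above 0.105 m and ((x of bottle_red in the frame of steel_tray between -0.075 and 0.075 m and y of bottle_red in the frame of steel_tray between -0.035 and 0.035 m and z of bottle_red in the frame of steel_tray between -0.002 and 0.01 m and angle between bottle_red's own z axis and vertical below 0.12 rad and linear speed of bottle_red below 0.03 m/s) or distance of bottle_red from where it was at the start of the episode below 0.015 m) and ((x of bottle_yellow in the frame of steel_tray between -0.075 and 0.075 m and y of bottle_yellow in the frame of steel_tray between -0.035 and 0.035 m and z of bottle_yellow in the frame of steel_tray between -0.002 and 0.01 m and angle between bottle_yellow's own z axis and vertical below 0.12 rad and linear speed of bottle_yellow below 0.03 m/s) or distance of bottle_yellow from where it was at the start of the episode below 0.015 m) and ((x of bottle_green in the frame of steel_tray between -0.075 and 0.075 m and y of bottle_green in the frame of steel_tray between -0.035 and 0.035 m and z of bottle_green in the frame of steel_tray between -0.002 and 0.01 m and angle between bottle_green's own z axis and vertical below 0.12 rad and linear speed of bottle_green below 0.03 m/s) or distance of bottle_green from where it was at the start of the episode below 0.015 m) and ((x of bottle_black in the frame of steel_tray between -0.075 and 0.075 m and y of bottle_black in the frame of steel_tray between -0.035 and 0.035 m and z of bottle_black in the frame of steel_tray between -0.002 and 0.01 m and angle between bottle_black's own z axis and vertical below 0.12 rad and linear speed of bottle_black below 0.03 m/s) or distance of bottle_black from where it was at the start of the episode below 0.015 m)), for 0.2 s.
2. the blue case lies on the clipboard, its middle within 20 mm of the sheet's middle (horizontal distance between case_blue and clipboard below 0.02 m and z of case_blue in the frame of clipboard below 0.012 m and angle between case_blue's own z axis and vertical below 0.12 rad and linear speed of case_blue below 0.03 m/s), for 0.2 s.
3. the orange case stands in the back place that the blue one left, within 10 mm fore and aft, 12 mm along the row and 0.15 rad of square (x of case_orange in the frame of bottle_tray between 0.01 and 0.03 m and (y of case_orange in the frame of bottle_tray between 0.064 and 0.088 m or y of case_orange in the frame of bottle_tray between -0.088 and -0.064 m) and z of case_orange in the frame of bottle_tray below 0.009 m and angle between the x axis of case_orange and the x axis of bottle_tray, either way round below 0.15 rad and angle between case_orange's own z axis and vertical below 0.12 rad and linear speed of case_orange below 0.03 m/s), for 0.2 s.
At the end, for the whole second after the job is handed in: Released and at rest: every bottle upright within 12 mm of its start; the blue case flat on the clipboard within 20 mm of the sheet's middle; the orange case in the blue one's old place (10 mm fore and aft, 12 mm sideways, 0.15 rad); the grey case within 15 mm of its start (all of step 2 and all of step 3 and distance of each of bottle_red, bottle_yellow, bottle_green, bottle_black from where it was at the start of the episode below 0.012 m and angle between each of bottle_red, bottle_yellow, bottle_green, bottle_black, case_grey's own z axis and vertical below 0.12 rad and linear speed of each of bottle_red, bottle_yellow, bottle_green, bottle_black below 0.03 m/s and distance of case_grey from where it was at the start of the episode below 0.015 m); the robot touches nothing.
It fails at once if a bottle is tipped by more than about 30 degrees (angle between any of bottle_red, bottle_yellow, bottle_green, bottle_black's own z axis and vertical above 0.52 rad).
It fails at once if a third bottle is taken from its spot (30 mm or more) (distance of each of bottle_yellow, bottle_green, bottle_black from where it was at the start of the episode above 0.03 m or distance of each of bottle_red, bottle_green, bottle_black from where it was at the start of the episode above 0.03 m or distance of each of bottle_red, bottle_yellow, bottle_black from where it was at the start of the episode above 0.03 m or distance of each of bottle_red, bottle_yellow, bottle_green from where it was at the start of the episode above 0.03 m).
It fails at once if the grey case is shifted by more than 20 mm (distance of case_grey from where it was at the start of the episode above 0.02 m).
It also fails if it takes over 136 s, if anything falls off the work surface, if the arm or the gripper's body presses on something with over 40 N, if the wrist force passes 120 N, or if a joint passes its speed limit or range.

## Robot

A 6-joint arm with a two-finger parallel gripper is mounted at the origin on the work surface. World frame = base frame: x ahead of the robot, y to its left, z up, the work surface at z = 0. Lengths are in mm, angles in degrees, forces in N, time in s.
With the tool pointing down it reaches from about 300 to 850 mm from the base axis. Payload 4.2 kg.
Tool frame: the origin (TCP) lies midway between the tips of the shut fingers; the grasp point (between the pads) lies 19 mm behind it; z points along the fingers, y is the line along which they close (so a half turn about z gives the same grasp; the last joint's range is limited). The gripper opens to 91 mm and grips with 3 to 60 N. Pads are 32 mm wide; open, the fingers measure 118 mm over their backs; the gripper's body (76 mm by 178 mm) begins 60 mm behind the grasp point.
Start: joints at [63.999, 18.312, 89.639, -0, 72.044, -1.146], TCP at [241.689, 521.756, 213.976] pointing down, gripper open.
Joint ranges: [-177.97, 177.97], [-48.28, 115.42], [12.27, 149.76], [-77.06, 257.06], [2.81, 150.46], [-146.56, 146.56]. Speed limits (degrees/s): [147.25, 147.25, 180, 180, 180, 180].

## Interface

Orientations are given as [roll, pitch, yaw] about the fixed x, y, z axes, in that order (R = Rz(yaw) Ry(pitch) Rx(roll)).
In Python, from workcell import env gives the robot as it stands.
- The arm moves only by the shell command python3 -m jog 'ROWS' [FORCE]. ROWS is a JSON object of lists of equal length, an entry for each row: "jaw": the finger opening in mm, from 0 to 91.2; "slide": the shift along the tool's x, y, z in units of 30 mm (1.0 is 30 mm), a list of three; "spin": the turn about the tool's z in units of 8 degrees (1.0 is 8 degrees). In form: {"jaw": [jaw, ...], "slide": [[dx, dy, dz], ...], "spin": [spin, ...]}. A call has 1 to 10 rows; each row shifts and turns the commanded pose from where the row before left it, along the tool's axes as they then stand; what a row does not reach is not made up. A row lasts 1/10 s, in which the tool goes at most 50 mm and 8.59 degrees, less where a joint would pass 70% of its speed; a pose out of reach is approached as far as the arm can. A call is refused whole if a number of a shift passes 1 or a number of a turn 1, either way. A call with a gripper value outside its range is refused whole. The fingers move at their own pace and stop on an object; FORCE is the grip in N (left out, the last holds). Time passes only in rows, so rows that do not move let the fingers close. It gives the time, the measured TCP pose, the force, the opening and the grip force at its end, in the units of the state.
- env.state(): the state, without advancing time (a new reading comes with each control period).
- env.grab_frame(name): name is "scene" or "top"; returns the picture (420x560x3 uint8, red, green, blue); there is no depth.
- env.camera_model(name): a dict with "fx", "fy", "cx", "cy" (pixels), "camera_from_world" (4x4, takes a point from world to camera coordinates). Camera axes: x right, y up, looking along -z (the intrinsics and any distortion apply to the point x, -y, -z); pixel columns grow to the right and rows downward; lengths in mm; the calibration is good to about 2 mm. A picture is of the moment at which its call begins. camera_model takes no time and is no camera call.
- env.job_done(): hands the job in; it is judged then, once.
The state is a dict: "time_s": time; "qpos": joint angles; "qvel": joint speeds; "effort": joint torques, N m; "ee_pos": TCP position; "ee_rot": TCP orientation; "force": force on the tool from outside, world axes, zero at the start; "torque": the same for the moment, N m; "gripper_width": finger opening in mm; "gripper_force": force on a finger pad.
Only numpy, scipy, OpenCV 4.12 (cv2) and the standard library are available. Lean on these libraries where they do the work, as an engineer would, in place of code of your own. Each camera call takes 0.05 s, during which the arm holds its last target. There are 200 camera calls.

## Working session

There is one attempt and no reset: what is moved stays moved. The work goes in short steps, Python scripts to look and compute and a shell command to move; the robot and the scene stay as the last step left them, time stands still between calls to the robot, and variables do not carry over. Pictures are saved under pics/ and viewed, at most 14 in all, crops included, and the job is handed in when it is done.

```bash
ls; mkdir -p pics; python3 - <<'E'
from workcell import env
import cv2
for n in("scene","top"):
    cv2.imwrite(f"pics/{n}0.png",env.grab_frame(n)[:,:,::-1]); m=env.camera_model(n); print(n,m)
s=env.state(); print(s['time_s'],s['ee_pos'],s['ee_rot'],s['gripper_width'])
E
```

```text
pics
scene {'fx': 448.15789292964826, 'fy': 448.15789292964826, 'cx': 279.4049230161406, 'cy': 200.7453676337646, 'camera_from_world': array([[ 8.07568919e-01,  5.89634222e-01, -1.28033298e-02,
        -4.20118711e+02],
       [-4.28393320e-01,  6.01375881e-01,  6.74408046e-01,
         2.00603765e+02],
       [ 4.05353677e-01, -5.39146116e-01,  7.38247832e-01,
        -1.13435250e+03],
       [ 0.00000000e+00,  0.00000000e+00,  0.00000000e+00,
         1.00000000e+00]])}
top {'fx': 443.9056518336497, 'fy': 443.9056518336497, 'cx': 278.90242187820377, 'cy': 205.31936046788678, 'camera_from_world': array([[ 7.57222497e-04, -9.99560429e-01, -2.96374027e-02,
         1.92270402e+01],
       [ 9.81280369e-01, -4.96494592e-03,  1.92520616e-01,
        -5.28881057e+02],
       [-1.92583138e-01, -2.92283824e-02,  9.80845266e-01,
        -8.64987859e+02],
       [ 0.00000000e+00,  0.00000000e+00,  0.00000000e+00,
         1.00000000e+00]])}
0.1 [241.48827384 521.3554611  213.23563505] [-1.79913600e+02 -1.36203392e-03  1.55144860e+02] 90.81214701324434
```

View pics/scene0.png

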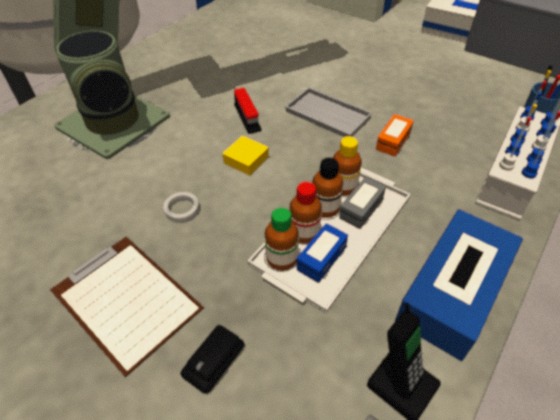

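View pics/top0.png

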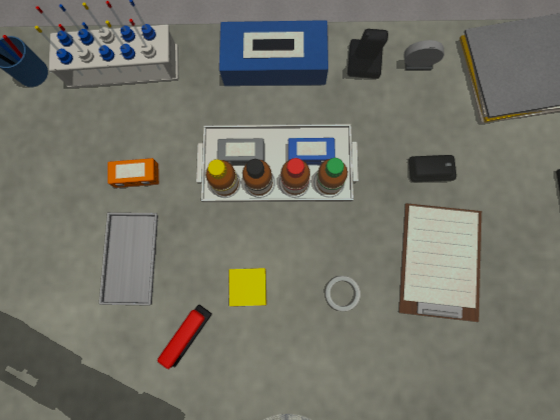

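The scene shows blue behind red and green. In the top view, red cap is at (295,168), green (335,166), blue case (312,150), orange (133,171), steel tray (130,258) and sheet (441,257).

```bash
cat > h.py <<'E'
import cv2, numpy as np
from workcell import env
def ray(n,uv,z):
    m=env.camera_model(n); T=m['camera_from_world']; R=T[:3,:3]; c=-R.T@T[:3,3]
    uv=np.atleast_2d(np.array(uv,float))
    d=np.c_[(uv[:,0]-m['cx'])/m['fx'],-(uv[:,1]-m['cy'])/m['fy'],-np.ones(len(uv))]@R
    return (c+d*((z-c[2])/d[:,2])[:,None])[:,:2]
def blob(img,lo,hi,roi=None):
    h=cv2.cvtColor(img,cv2.COLOR_RGB2HSV); k=cv2.inRange(h,np.array(lo),np.array(hi))
    if roi: q=np.zeros_like(k); x0,y0,x1,y1=roi; q[y0:y1,x0:x1]=k[y0:y1,x0:x1]; k=q
    k=cv2.morphologyEx(k,cv2.MORPH_CLOSE,np.ones((3,3)))
    cs,_=cv2.findContours(k,cv2.RETR_EXTERNAL,cv2.CHAIN_APPROX_NONE)
    return max(cs,key=cv2.contourArea)[:,0]
def rect(n,c,z):
    (p,s,a)=cv2.minAreaRect(ray(n,c,z).astype(np.float32)); return np.round(p,1),np.round(s,1),round(a,1)
def circ(n,c,z):
    p,r=cv2.minEnclosingCircle(ray(n,c,z).astype(np.float32)); return np.round(p,1),round(r,1)
E
python3 - <<'E'
from h import *
I=cv2.imread('pics/top0.png')[:,:,::-1].copy(); S=cv2.imread('pics/scene0.png')[:,:,::-1].copy()
for n in('top','scene'):
    T=env.camera_model(n)['camera_from_world'];print(n,'cam',-T[:3,:3].T@T[:3,3])
h=cv2.cvtColor(I,cv2.COLOR_RGB2HSV)
for p in((133,171),(312,142),(335,166),(295,168),(216,168),(441,240),(210,195),(130,250),(133,183),(133,162)): print(p,h[p[1],p[0]])
print('white tray',rect('top',blob(I,(0,0,170),(180,60,255),(190,115,365,210)),16))
print('sheet',rect('top',blob(I,(0,0,190),(180,60,255),(395,195,490,310)),6))
print('orange all',rect('top',blob(I,(3,120,60),(22,255,255),(100,150,165,195)),42))
print('orange label',rect('top',blob(I,(0,0,150),(180,90,255),(110,160,155,182)),42))
print('blue all',rect('top',blob(I,(100,100,60),(130,255,255),(280,130,345,170)),46))
print('blue label',rect('top',blob(I,(0,0,150),(180,60,255),(293,139,331,158)),46))
for n,lo,hi,rt,rs in(('green',(45,80,40),(85,255,255),(320,150,350,180),(265,200,300,240)),('red',(0,180,120),(6,255,255),(280,150,310,185),(290,175,320,205)),('red2',(170,130,80),(180,255,255),(280,150,310,185),(290,175,320,205)),('yellow',(22,150,100),(35,255,255),(200,150,235,190),(330,130,365,160))):
    for J,c,r in((I,'top',rt),(S,'scene',rs)):
        try:
            k=blob(J,lo,hi,r); print(n,c,'bbox',cv2.boundingRect(k),circ(c,k,129),len(k))
        except Exception as e: print(n,c,e)
a=cv2.resize(I[110:215,190:370],None,fx=4,fy=4,interpolation=cv2.INTER_CUBIC)
cv2.imwrite('pics/c1.png',a[:,:,::-1])
a=cv2.resize(I[150:310,95:255],None,fx=3.7,fy=3.7,interpolation=cv2.INTER_CUBIC)
cv2.imwrite('pics/c2.png',a[:,:,::-1])
E
```

```text
top cam [352.38396369  -8.68947321 950.8095936 ]
scene cam [ 885.02608321 -484.50364191  696.7655636 ]
(133, 171) [ 34  23 190]
(312, 142) [ 35  23 189]
(335, 166) [ 67 165 144]
(295, 168) [  1 199 191]
(216, 168) [ 28 255 189]
(441, 240) [ 42  22 193]
(210, 195) [ 40  16 191]
(130, 250) [ 15   4 139]
(133, 183) [ 14 248  73]
(133, 162) [ 16 255 193]
white tray (array([633.6,  24.4]), array([170., 349.]), 0.1)
sheet (array([ 429.9, -321.9]), array([142.1, 195.9]), 83.6)
orange all (array([603.8, 331.9]), array([ 60. , 110.1]), 4.3)
orange label (array([609.2, 338.6]), array([29.1, 58.5]), 4.1)
blue all (array([648.6, -49.9]), array([97.9, 55.5]), 89.4)
blue label (array([654. , -50.9]), array([61.5, 26.7]), 89.5)
green top bbox (326, 158, 18, 19) (array([587.9, -89.8]), 18.8) 51
green scene bbox (271, 207, 21, 24) (array([ 598.8, -100. ]), 25.6) 64
red top bbox (287, 159, 18, 15) (array([591.5, -15.6]), 16.7) 45
red scene bbox (297, 182, 19, 16) (array([596.4, -19.5]), 18.8) 49
red2 top bbox (300, 159, 1, 1) (array([604.4, -24.7]), 0.0) 1
red2 scene bbox (306, 201, 3, 1) (array([612.1, -42.9]), 1.7) 4
yellow top bbox (208, 159, 19, 18) (array([588. , 135.6]), 18.0) 53
yellow scene bbox (340, 136, 18, 21) (array([598.8, 124.4]), 30.3) 54
```

View pics/c1.png

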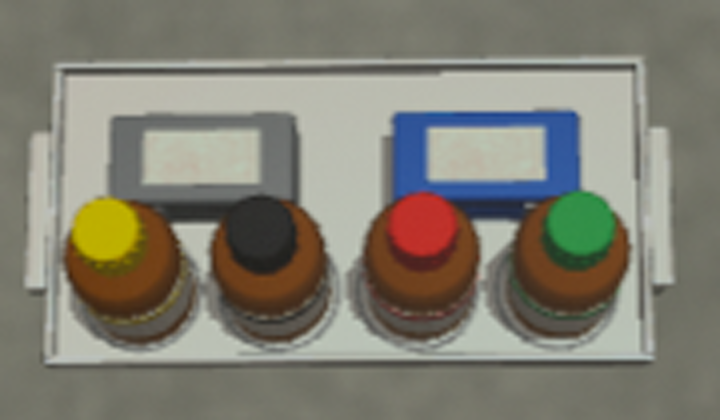

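View pics/c2.png

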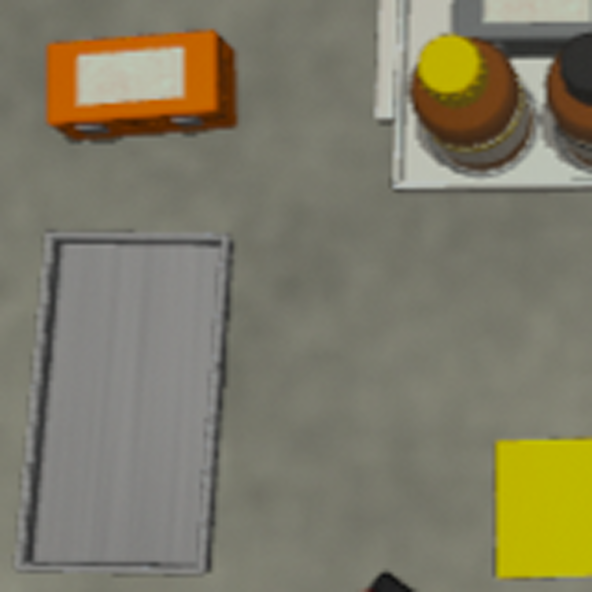

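The crops show cap discs red (422,224) and green (580,223), tray rim corners (55,65), (645,58), (653,360), (45,363), and steel tray corners (45,234), (232,234), (209,574), (17,570).

```bash
python3 - <<'E'
from h import *
c1=lambda P:(np.array(P,float)+.5)/4-.5+[190,110]
c2=lambda P:(np.array(P,float)+.5)/3.7-.5+[95,150]
def q(n,P,z):
    p=ray('top',P,z); r=cv2.minAreaRect(p.astype(np.float32)); print(n,p.mean(0).round(1),p.round(0).tolist(),np.round(r[1],1),round(r[2],2))
q('caps ygbr',c1([(106,229),(262,231),(422.5,224),(580,223)]),129)
q('tray',c1([(55,65),(645,58),(653,360),(45,363)]),16)
q('steel',c2([(45,234),(232,234),(209,574),(17,570)]),18)
q('blue',c1([(394,113),(578,112),(578,199),(394,202)]),46)
q('orange',c2([(48,45),(218,31),(218,117),(48,127)]),42)
# scene checks
S=cv2.imread('pics/scene0.png')[:,:,::-1].copy()
q2=lambda n,P,z:print(n,ray('scene',P,z).round(1).tolist())
k=blob(S,(0,0,180),(180,90,255),(300,225,345,270)); print('scene blue label',rect('scene',k,46))
k=blob(S,(0,0,170),(180,90,255),(380,110,412,150)); print('scene orange label',rect('scene',k,42))
k=blob(S,(0,0,180),(180,90,255),(55,240,205,370)); print('scene sheet',rect('scene',k,6))
cv2.imwrite('pics/c3.png',cv2.resize(S[90:310,240:420],None,fx=3.3,fy=2.7,interpolation=cv2.INTER_CUBIC)[:600,:,::-1])
E
```

```text
caps ygbr [590.1  23.1] [[590.0, 137.0], [588.0, 62.0], [591.0, -16.0], [591.0, -91.0]] [  2.2 227.8] 0.49
tray [632.9  24.2] [[718.0, 188.0], [718.0, -140.0], [548.0, -139.0], [548.0, 188.0]] [170.9 328.6] 0.1
steel [424.3 337. ] [[521.0, 391.0], [520.0, 281.0], [327.0, 283.0], [329.0, 392.0]] [110.1 193.1] 89.24
blue [652.4 -50.1] [[677.0, -1.0], [677.0, -100.0], [628.0, -98.0], [628.0, -1.0]] [98.1 49.5] 89.81
orange [606.9 336.2] [[628.0, 388.0], [636.0, 288.0], [584.0, 285.0], [579.0, 384.0]] [51.6 99.7] 3.18
scene blue label (array([655. , -51.2]), array([31.6, 62.9]), 0.2)
scene orange label (array([609.5, 336. ]), array([28.5, 59.2]), 4.9)
scene sheet (array([ 431. , -323.7]), array([146.5, 201.4]), 83.7)
```

View pics/c3.png

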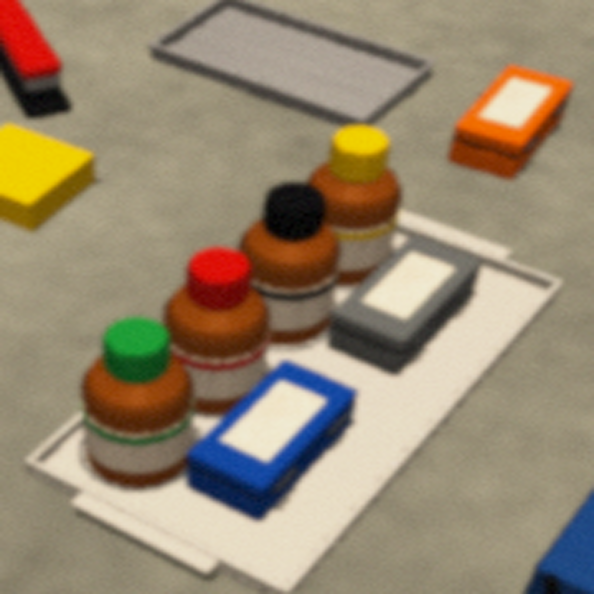

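```bash
python3 -m jog '{"jaw":[66,66,66,66,66,66,66,66,66,66],"slide":[[0,0,0],[0,0,0],[0,0,0],[0,0,0],[0,0,0],[0,0,0],[0,0,0],[0,0,0],[0,0,0],[0,0,0]],"spin":[0.9,0.9,0.9,0.9,0.9,0.9,0.9,0.9,0.9,0]}' 30
```

```text
time_s: 1.1
ee_pos: [241.6, 521.5, 213.5]
ee_rot: [-180.0, 0.0, 90.4]
force: [0.3, -0.1, -0.3]
gripper_width: 65.9
gripper_force: 0.0
```

```bash
python3 -m jog '{"jaw":[66,66,66,66,66,66,66,66,66,66],"slide":[[-0.9,0.58,0],[-0.9,0.58,0],[-0.9,0.58,0],[-0.9,0.58,0],[-0.9,0.58,0],[-0.9,0.58,0],[-0.9,0.58,0],[-0.9,0.58,0],[-0.9,0.58,0],[-0.9,0.58,0]],"spin":[0,0,0,0,0,0,0,0,0,0]}'
python3 -m jog '{"jaw":[66,66,66,66,66,66,66,66,66,66],"slide":[[-0.9,0.58,0],[-0.9,0.58,0],[-0.9,0.58,0],[-0.9,0.58,0],[-0.9,0.58,0],[-0.9,0.58,0],[-0.9,0.58,0],[-0.9,0.58,0],[0,0,0],[0,0,0]],"spin":[0,0,0,0,0,0,0,0,0,0]}'
```

```text
time_s: 2.1
ee_pos: [417.7, 251.6, 213.8]
ee_rot: [-180.0, 0.0, 90.5]
force: [1.7, 0.6, 0.0]
gripper_width: 66.0
gripper_force: 0.0
time_s: 3.1
ee_pos: [557.6, 37.4, 213.5]
ee_rot: [-179.9, -0.0, 90.4]
force: [-0.5, 0.8, 0.0]
gripper_width: 66.0
gripper_force: 0.0
```

```bash
python3 -m jog '{"jaw":[66,66,66,66,66,66,66,66,66,66],"slide":[[-0.87,0.53,0],[-0.87,0.53,0],[0,0,0],[0,0,0.7],[0,0,0.7],[0,0,0.7],[0,0,0.7],[0,0,0.55],[0,0,0.3],[0,0,0]],"spin":[0,0,0,0,0,0,0,0,0,0]}'
python3 - <<'E'
from h import *
s=env.grab_frame('scene');t=env.grab_frame('top')
a=cv2.resize(s[140:290,240:390],(480,480));b=cv2.resize(t[100:220,250:370],(480,480))[:,:300]
cv2.imwrite('pics/d1.png',np.hstack([a,b])[:,:,::-1])
E
```

```text
time_s: 4.1
ee_pos: [588.6, -13.2, 103.4]
ee_rot: [-179.8, -0.0, 90.4]
force: [0.2, -0.4, -0.2]
gripper_width: 65.9
gripper_force: 0.0
```

View pics/d1.png

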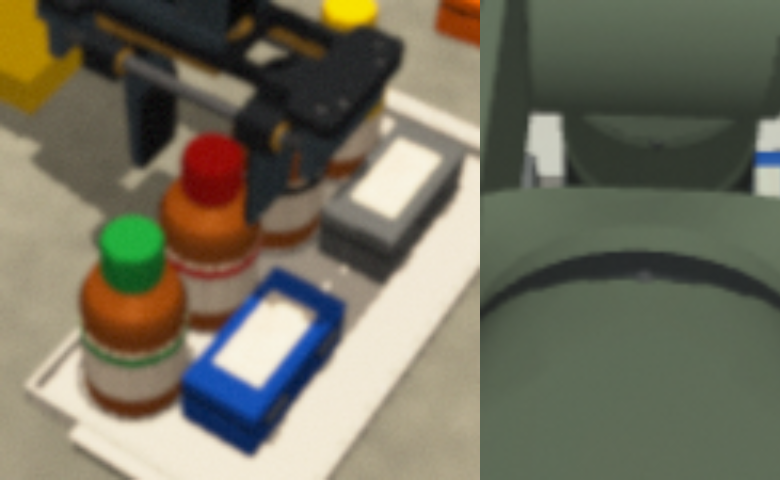

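The fingers straddle the red cap (left panel, 215,170), clear of green and blue. I'll grip and lift.

```bash
python3 -m jog '{"jaw":[28,28,28,28,28,28,28,28,28,28],"slide":[[0,0,0],[0,0,0],[0,0,0],[0,0,0],[0,0,0],[0,0,0],[0,0,0],[0,0,-0.1],[0,0,-0.3],[0,0,-0.5]],"spin":[0,0,0,0,0,0,0,0,0,0]}' 30
python3 -m jog '{"jaw":[28,28,28,28,28,28,28,28],"slide":[[0,0,-0.7],[0,0,-0.7],[0,0,-0.7],[0,0,-0.7],[0,0,-0.7],[0,0,-0.6],[0,0,-0.3],[0,0,0]],"spin":[0,0,0,0,0,0,0,0]}'
```

```text
time_s: 5.2
ee_pos: [588.7, -14.3, 130.8]
ee_rot: [-179.8, -0.0, 90.3]
force: [0.4, 0.5, -1.6]
gripper_width: 33.8
gripper_force: 30.0
time_s: 6.0
ee_pos: [590.3, -14.4, 264.8]
ee_rot: [179.9, 0.0, 90.3]
force: [0.3, 0.2, -2.8]
gripper_width: 33.9
gripper_force: 30.0
```

```bash
python3 -m jog '{"jaw":[28,28,28,28,28,28,28,28,28,28],"slide":[[0.4,-0.2,0],[0.7,-0.4,0],[0.8,-0.4,0],[0.8,-0.4,0],[0.8,-0.4,0],[0.8,-0.4,0],[0.8,-0.4,0],[0.8,-0.4,0],[0.8,-0.4,0],[0.8,-0.4,0]],"spin":[0,0,0,0,0,0,0,0,0,0]}'
python3 -m jog '{"jaw":[28,28,28,28,28,28,28,28,28,28],"slide":[[0.8,-0.1,0],[0.8,0,0],[0.8,0,0],[0.8,0,0],[0.6,0,0],[0.3,0,0],[0,0,0.4],[0,0,0.6],[0,0,0.6],[0,0,0]],"spin":[0,0,0,0,0,0,0,0,0,0]}'
```

```text
time_s: 7.0
ee_pos: [472.4, 211.1, 262.1]
ee_rot: [-179.8, 0.0, 90.4]
force: [-0.3, 0.5, -2.0]
gripper_width: 33.7
gripper_force: 30.0
time_s: 8.0
ee_pos: [469.0, 330.6, 212.0]
ee_rot: [-179.6, 0.3, 90.3]
force: [-0.7, -0.7, -2.7]
gripper_width: 33.6
gripper_force: 30.0
```

```bash
python3 -m jog '{"jaw":[28,28,28,28,28,28,28,28,28,28],"slide":[[0.2,0,0.3],[0,0,0.6],[0,0,0.7],[0,0,0.7],[0,0,0.5],[0,0,0.4],[0,0,0.2],[0,0,0.1],[0,0,0.05],[0,0,0]],"spin":[0,0,0,0,0,0,0,0,0,0]}'
```

```text
time_s: 9.0
ee_pos: [471.2, 339.2, 109.5]
ee_rot: [179.9, -0.0, 90.3]
force: [0.0, -0.1, -2.4]
gripper_width: 33.6
gripper_force: 30.0
```

```bash
python3 -m jog '{"jaw":[28,28,28,28,28],"slide":[[0,0,0.1],[0,0,0.07],[0,0,0.03],[0,0,0],[0,0,0]],"spin":[0,0,0,0,0]}'
```

```text
time_s: 9.5
ee_pos: [471.1, 339.2, 103.7]
ee_rot: [179.9, -0.0, 90.3]
force: [-0.9, -1.3, 3.9]
gripper_width: 33.8
gripper_force: 30.0
```

```bash
python3 -m jog '{"jaw":[60,60,60,60,60,60,60,60,60,60],"slide":[[0,0,0],[0,0,0],[0,0,0],[0,0,0],[0,0,-0.4],[0,0,-0.8],[0,0,-0.8],[0,0,-0.8],[0,0,-0.8],[0,0,0]],"spin":[0,0,0,0,0,0,0,0,0,0]}'
python3 -m jog '{"jaw":[60,60,60,60,60,60,60,60,60,60],"slide":[[-0.8,0.2,0],[-0.9,0.2,0],[-0.9,0.3,0],[-0.9,0.3,0],[-0.9,0.3,0],[-0.9,0.3,0],[-0.9,0.3,0],[-0.9,0.3,0],[-0.9,0.3,0],[-0.9,0.3,0]],"spin":[0,0,0,0,0,0,0,0,0,0]}'
python3 -m jog '{"jaw":[60,60,60,60,60,60,60],"slide":[[-0.9,0.3,0],[-0.9,0.3,0],[-0.9,0.3,0],[-0.9,0.2,0],[-0.9,0,0],[-0.6,0,0],[0,0,0]],"spin":[0,0,0,0,0,0,0]}'
```

```text
time_s: 10.5
ee_pos: [472.6, 340.2, 215.5]
ee_rot: [179.6, -0.3, 90.3]
force: [0.4, -0.1, -0.2]
gripper_width: 60.2
gripper_force: 0.0
time_s: 11.5
ee_pos: [556.2, 71.2, 210.3]
ee_rot: [-179.9, 0.0, 90.3]
force: [-0.2, -0.3, -0.0]
gripper_width: 59.8
gripper_force: 0.0
time_s: 12.2
ee_pos: [589.9, -82.2, 210.4]
ee_rot: [-179.9, 0.0, 90.2]
force: [0.3, -0.4, -0.5]
gripper_width: 60.0
gripper_force: 0.0
```

```bash
python3 -m jog '{"jaw":[60,60,60,60,60,60,60,60,60,60],"slide":[[-0.27,0,0],[0,0,0],[0,0,0.6],[0,0,0.7],[0,0,0.7],[0,0,0.7],[0,0,0.5],[0,0,0.35],[0,0,0],[0,0,0]],"spin":[0,0,0,0,0,0,0,0,0,0]}'
```

```text
time_s: 13.2
ee_pos: [590.8, -88.1, 104.9]
ee_rot: [179.9, -0.0, 90.4]
force: [0.4, -0.4, 0.2]
gripper_width: 60.1
gripper_force: 0.0
```

```bash
python3 -m jog '{"jaw":[28,28,28,28,28,28,28,28,28,28],"slide":[[-0.05,0,0],[0,0,0],[0,0,0],[0,0,0],[0,0,0],[0,0,0],[0,0,0],[0,0,-0.1],[0,0,-0.3],[0,0,-0.5]],"spin":[0,0,0,0,0,0,0,0,0,0]}' 30
python3 -m jog '{"jaw":[28,28,28,28,28,28,28,28],"slide":[[0,0,-0.7],[0,0,-0.7],[0,0,-0.7],[0,0,-0.7],[0,0,-0.7],[0,0,-0.6],[0,0,-0.3],[0,0,0]],"spin":[0,0,0,0,0,0,0,0]}'
```

```text
time_s: 14.2
ee_pos: [588.6, -89.7, 130.2]
ee_rot: [-179.7, -0.1, 90.3]
force: [0.0, 0.4, -3.0]
gripper_width: 33.6
gripper_force: 30.0
time_s: 15.0
ee_pos: [590.6, -90.0, 264.5]
ee_rot: [179.9, 0.0, 90.3]
force: [-0.3, -0.4, -3.8]
gripper_width: 33.7
gripper_force: 30.0
```

```bash
python3 -m jog '{"jaw":[28,28,28,28,28,28,28,28,28,28],"slide":[[0.4,-0.2,0],[0.7,-0.4,0],[0.8,-0.4,0],[0.8,-0.4,0],[0.8,-0.4,0],[0.8,-0.4,0],[0.8,-0.4,0],[0.8,-0.4,0],[0.8,-0.4,0],[0.8,-0.4,0]],"spin":[0,0,0,0,0,0,0,0,0,0]}'
python3 -m jog '{"jaw":[28,28,28,28,28,28,28,28,28,28],"slide":[[0.8,-0.4,0],[0.8,-0.4,0],[0.8,-0.4,0],[0.8,-0.4,0],[0.8,-0.4,0],[0.8,-0.4,0],[0.8,-0.4,0],[0.7,-0.3,0],[0.4,0,0],[0,0,0]],"spin":[0,0,0,0,0,0,0,0,0,0]}'
python3 -m jog '{"jaw":[28,28],"slide":[[0,0,0],[0,0,0]],"spin":[0,0]}'
```

```text
time_s: 16.0
ee_pos: [472.7, 135.6, 262.0]
ee_rot: [-179.8, 0.0, 90.4]
force: [1.3, 0.1, -3.8]
gripper_width: 33.8
gripper_force: 30.0
time_s: 17.0
ee_pos: [380.1, 335.7, 262.5]
ee_rot: [-179.9, 0.0, 90.5]
force: [0.7, 0.4, -3.0]
gripper_width: 33.8
gripper_force: 30.0
time_s: 17.2
ee_pos: [381.0, 333.8, 263.2]
ee_rot: [-180.0, 0.1, 90.3]
force: [0.0, -0.6, -3.7]
gripper_width: 34.1
gripper_force: 30.0
```

```bash
python3 -m jog '{"jaw":[28,28,28,28,28,28,28,28,28,28],"slide":[[0.1,-0.1,0.4],[0,0,0.7],[0,0,0.7],[0,0,0.7],[0,0,0.7],[0,0,0.7],[0,0,0.6],[0,0,0.4],[0,0,0.15],[0,0,0]],"spin":[0,0,0,0,0,0,0,0,0,0]}'
python3 -m jog '{"jaw":[28,28,28,28,28],"slide":[[0,0,0.12],[0,0,0.08],[0,0,0.04],[0,0,0],[0,0,0]],"spin":[0,0,0,0,0]}'
```

```text
time_s: 18.2
ee_pos: [377.7, 337.5, 111.5]
ee_rot: [-180.0, 0.0, 90.3]
force: [-0.6, 0.5, -3.4]
gripper_width: 33.6
gripper_force: 30.0
time_s: 18.7
ee_pos: [377.9, 337.9, 105.0]
ee_rot: [180.0, -0.0, 90.3]
force: [-0.2, 1.0, -3.9]
gripper_width: 33.8
gripper_force: 30.0
```

Not down yet; a little lower, then release, rise, and look.

```bash
python3 -m jog '{"jaw":[28,28,28,28],"slide":[[0,0,0.03],[0,0,0.03],[0,0,0],[0,0,0]],"spin":[0,0,0,0]}'
python3 -m jog '{"jaw":[60,60,60,60,60,60,60,60,60,60],"slide":[[0,0,0],[0,0,0],[0,0,0],[0,0,0],[0,0,-0.4],[0,0,-0.8],[0,0,-0.8],[0,0,-0.8],[0,0,-0.8],[0,0,0]],"spin":[0,0,0,0,0,0,0,0,0,0]}'
python3 -m jog '{"jaw":[76,76,76,76,76,76,76,76,76,76],"slide":[[-0.8,0.4,0],[-0.9,0.5,0],[-0.9,0.6,0],[-0.9,0.6,0],[-0.9,0.6,0],[-0.9,0.6,0],[-0.9,0.6,0],[-0.9,0.6,0],[-0.9,0.6,0],[-0.9,0.6,0]],"spin":[0,0,0,0,0,0,0,0,0,0]}'
python3 - <<'E'
from h import *
cv2.imwrite('pics/s2.png',env.grab_frame('scene')[:,:,::-1])
E
```

```text
time_s: 19.1
ee_pos: [378.2, 338.2, 103.8]
ee_rot: [179.9, -0.1, 90.3]
force: [-0.0, -0.2, 5.8]
gripper_width: 33.7
gripper_force: 30.0
time_s: 20.1
ee_pos: [379.5, 339.2, 215.0]
ee_rot: [179.6, -0.3, 90.3]
force: [0.8, -0.0, 0.2]
gripper_width: 60.1
gripper_force: 0.0
time_s: 21.1
ee_pos: [550.6, 70.6, 210.2]
ee_rot: [-179.9, -0.0, 90.3]
force: [-0.4, -0.1, -0.1]
gripper_width: 75.7
gripper_force: 0.0
```

View pics/s2.png

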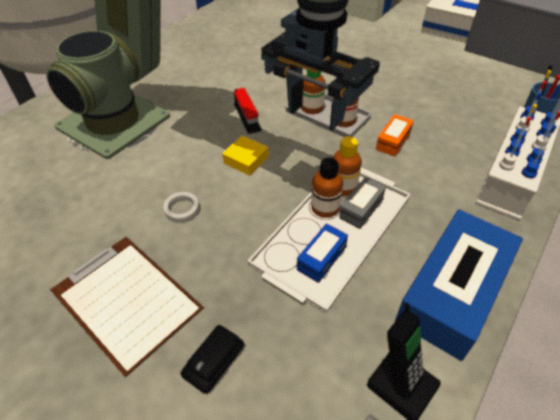

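The picture shows both bottles upright in the steel tray (315,90), with the blue case untouched (322,250) and rings empty at (303,232) and (282,257). Next is the blue case.

```bash
python3 -m jog '{"jaw":[76,76,76,76,76,76,76],"slide":[[-0.8,0.7,0],[-0.8,0.7,0],[-0.8,0.7,0],[-0.8,0.7,0],[-0.6,0.4,0],[-0.2,0.2,0],[0,0,0]],"spin":[0,0,0,0,0,0,0]}'
python3 -m jog '{"jaw":[76,76],"slide":[[0,0,0],[0,0,0]],"spin":[0,0]}'
```

```text
time_s: 21.85
ee_pos: [653.2, -47.9, 210.0]
ee_rot: [-179.9, -0.0, 90.3]
force: [0.5, 0.2, -0.8]
gripper_width: 76.1
gripper_force: 0.0
time_s: 22.05
ee_pos: [652.5, -46.4, 211.1]
ee_rot: [-180.0, -0.0, 90.4]
force: [-0.7, 0.1, -0.1]
gripper_width: 76.1
gripper_force: 0.0
```

```bash
python3 -m jog '{"jaw":[76,76,76,76,76,76,76,76,76,76],"slide":[[-0.15,0,0.4],[0,0,0.8],[0,0,0.8],[0,0,0.8],[0,0,0.8],[0,0,0.8],[0,0,0.8],[0,0,0.6],[0,0,0.4],[0,0,0]],"spin":[0,0,0,0,0,0,0,0,0,0]}'
```

```text
time_s: 23.05
ee_pos: [651.5, -51.7, 22.8]
ee_rot: [-179.8, -0.0, 90.4]
force: [-0.2, -0.3, -0.3]
gripper_width: 76.0
gripper_force: 0.0
```

```bash
python3 -m jog '{"jaw":[45,45,45,45,45,45,45,45,45,45],"slide":[[0,0,0.25],[0,0,0],[0,0,0],[0,0,0],[0,0,0],[0,0,0],[0,0,0],[0,0,-0.1],[0,0,-0.3],[0,0,-0.5]],"spin":[0,0,0,0,0,0,0,0,0,0]}' 30
python3 -m jog '{"jaw":[45,45,45,45,45],"slide":[[0,0,-0.8],[0,0,-0.8],[0,0,-0.8],[0,0,-0.5],[0,0,0]],"spin":[0,0,0,0,0]}'
```

```text
time_s: 24.05
ee_pos: [651.6, -52.0, 43.6]
ee_rot: [-179.8, -0.0, 90.3]
force: [0.2, -0.1, -2.5]
gripper_width: 49.7
gripper_force: 30.0
time_s: 24.55
ee_pos: [654.8, -52.2, 135.2]
ee_rot: [179.6, 0.0, 90.3]
force: [0.7, 0.1, -3.0]
gripper_width: 50.1
gripper_force: 30.0
```

```bash
python3 -m jog '{"jaw":[45,45,45,45,45,45,45,45,45,45],"slide":[[-0.4,-0.3,0],[-0.7,-0.6,0],[-0.8,-0.7,0],[-0.8,-0.7,0],[-0.8,-0.7,0],[-0.8,-0.7,0],[-0.8,-0.7,0],[-0.8,-0.7,0],[-0.8,-0.7,0],[-0.8,-0.7,0]],"spin":[0,0,0,0,0,0,0,0,0,0]}'
python3 -m jog '{"jaw":[45,45,45,45,45,45],"slide":[[-0.8,-0.6,0],[-0.5,-0.4,0],[-0.2,0,0],[0,0,0],[0,0,0],[0,0,0]],"spin":[0,0,0,0,0,0]}'
```

```text
time_s: 25.55
ee_pos: [456.6, -278.9, 130.1]
ee_rot: [-179.8, -0.1, 90.3]
force: [0.7, -0.7, -3.0]
gripper_width: 49.7
gripper_force: 30.0
time_s: 26.15
ee_pos: [430.0, -322.6, 131.1]
ee_rot: [-180.0, -0.0, 90.4]
force: [-0.7, -0.0, -3.0]
gripper_width: 49.7
gripper_force: 30.0
```

```bash
python3 -m jog '{"jaw":[45,45,45,45,45,45,45,45,45,45],"slide":[[0,0,0.4],[0,0,0.8],[0,0,0.8],[0,0,0.8],[0,0,0.5],[0,0,0.2],[0,0,0.1],[0,0,0],[0,0,0],[0,0,0]],"spin":[0,0,0,0,0,0,0,0,0,0]}'
```

```text
time_s: 27.15
ee_pos: [430.3, -323.8, 24.2]
ee_rot: [179.9, 0.1, 90.3]
force: [0.8, -0.5, -2.5]
gripper_width: 49.8
gripper_force: 30.0
```

```bash
python3 -m jog '{"jaw":[45,45,45,45,45],"slide":[[0,0,0.1],[0,0,0.05],[0,0,0.03],[0,0,0],[0,0,0]],"spin":[0,0,0,0,0]}'
```

```text
time_s: 27.65
ee_pos: [429.9, -323.5, 19.2]
ee_rot: [180.0, 0.0, 90.3]
force: [-1.5, 0.9, 6.7]
gripper_width: 49.8
gripper_force: 30.0
```

```bash
python3 -m jog '{"jaw":[76,76,76,76,76,76,76,76,76,76],"slide":[[0,0,0],[0,0,0],[0,0,0],[0,0,0],[0,0,-0.5],[0,0,-0.9],[0,0,-0.9],[0,0,-0.9],[0,0,-0.9],[0,0,-0.9]],"spin":[0,0,0,0,0,0,0,0,0,0]}'
python3 -m jog '{"jaw":[76,76,76,76,76,76,76,76,76,76],"slide":[[0.8,0,-0.5],[0.9,0,-0.5],[0.9,0,0],[0.9,0,0],[0.9,0.2,0],[0.9,0.3,0],[0.9,0.3,0],[0.9,0.3,0],[0.9,0.3,0],[0.9,0.3,0]],"spin":[0,0,0,0,0,0,0,0,0,0]}'
python3 -m jog '{"jaw":[76,76,76,76,76,76,76,76,76,76],"slide":[[0.9,0.4,0],[0.9,0.4,0],[0.9,0.4,0],[0.9,0.4,0],[0.9,0.4,0],[0.9,0.4,0],[0.9,0.4,0],[0.9,0.4,0],[0.9,0.4,0],[0.9,0.4,0]],"spin":[0,0,0,0,0,0,0,0,0,0]}'
```

```text
time_s: 28.65
ee_pos: [429.7, -323.3, 169.0]
ee_rot: [-180.0, -0.0, 90.3]
force: [-0.4, -0.1, -0.4]
gripper_width: 75.8
gripper_force: 0.0
time_s: 29.65
ee_pos: [479.3, -55.0, 198.0]
ee_rot: [180.0, -0.0, 90.3]
force: [-1.2, 1.0, 0.3]
gripper_width: 75.9
gripper_force: 0.0
time_s: 30.65
ee_pos: [597.8, 215.7, 197.8]
ee_rot: [-180.0, 0.0, 90.4]
force: [0.5, 0.3, -0.5]
gripper_width: 75.8
gripper_force: 0.0
```

```bash
python3 -m jog '{"jaw":[76,76,76,76,76,76],"slide":[[0.9,0,0],[0.9,0,0],[0.6,0,0],[0,0,0],[0,0,0],[0,0,0]],"spin":[0,0,0,-0.54,0,0]}'
python3 - <<'E'
from h import *
I=env.grab_frame('top'); cv2.imwrite('pics/t3.png',I[:,:,::-1])
k=blob(I,(100,100,60),(130,255,255),(400,200,485,310)); print('blue',rect('top',k,48))
E
```

```text
time_s: 31.25
ee_pos: [597.1, 286.2, 198.0]
ee_rot: [-180.0, 0.0, 94.6]
force: [0.2, 0.0, -0.3]
gripper_width: 75.8
gripper_force: 0.0
blue (array([ 428.5, -319.4]), array([99.3, 48. ]), 89.9)
```

View pics/t3.png

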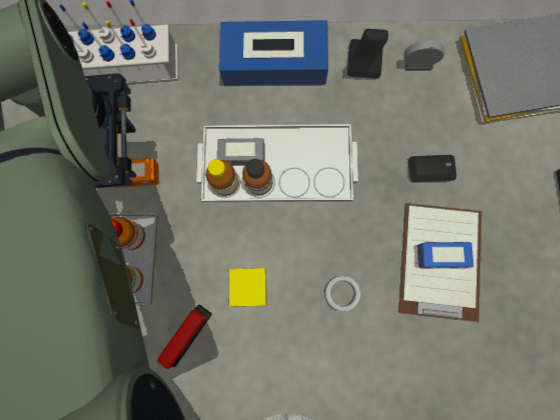

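The blue case lies in the middle of the sheet (445,255). Grey, yellow and black are in place. Next, orange.

```bash
python3 -m jog '{"jaw":[80,80,80,80,80,80,80,80,80,80],"slide":[[0.8,0.24,0],[0.84,0.24,0],[0,0,0],[0,0,0.6],[0,0,0.8],[0,0,0.8],[0,0,0.8],[0,0,0.8],[0,0,0],[0,0,0]],"spin":[0,0,0,0,0,0,0,0,0,0]}'
```

```text
time_s: 32.3
ee_pos: [607.7, 336.1, 84.4]
ee_rot: [-180.0, 0.0, 94.6]
force: [0.6, -0.6, 0.7]
gripper_width: 79.6
gripper_force: 0.0
```

```bash
python3 -m jog '{"jaw":[80,80,80,80,80,80],"slide":[[0,0,0.6],[0,0,0.7],[0,0,0.6],[0,0,0.4],[0,0,0.1],[0,0,0]],"spin":[0,0,0,0,0,0]}'
python3 - <<'E'
from h import *
s=env.grab_frame('scene');cv2.imwrite('pics/d4.png',cv2.resize(s[60:200,300:440],(560,560),interpolation=cv2.INTER_CUBIC)[:,:,::-1])
E
```

```text
time_s: 32.9
ee_pos: [608.0, 337.0, 12.8]
ee_rot: [179.9, -0.0, 94.7]
force: [-0.1, -0.2, -0.8]
gripper_width: 80.4
gripper_force: 0.0
```

View pics/d4.png

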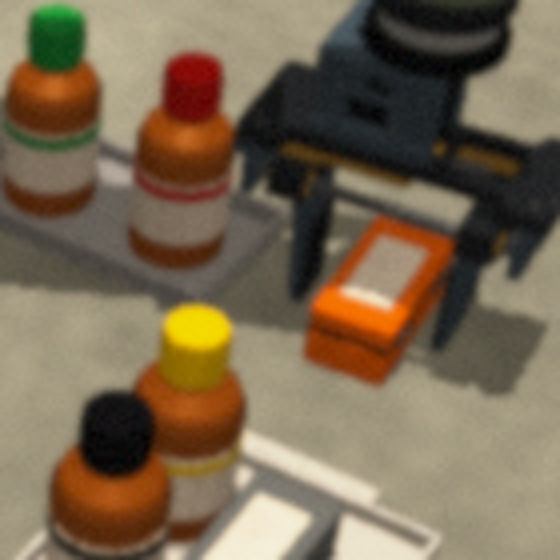

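The fingers straddle the orange case, with red and green upright in the steel tray. I'll grip and lift.

```bash
python3 -m jog '{"jaw":[45,45,45,45,45,45,45,45,45,45],"slide":[[0,0,0],[0,0,0],[0,0,0],[0,0,0],[0,0,0],[0,0,0],[0,0,0],[0,0,-0.1],[0,0,-0.4],[0,0,-0.7]],"spin":[0,0,0,0,0,0,0,0,0,0]}' 30
python3 -m jog '{"jaw":[45,45,45,45,45,45,45,45,45,45],"slide":[[0,0,-0.8],[0,0,-0.8],[0,0,-0.8],[0,0,-0.8],[0,0,-0.8],[0,0,-0.6],[0,0,-0.4],[0,0,0],[0,0,0],[0,0,0]],"spin":[0,0,0,0,0,0,0,0,0.54,0]}'
```

```text
time_s: 33.95
ee_pos: [605.9, 336.1, 46.8]
ee_rot: [-179.7, 0.1, 94.7]
force: [0.1, -0.1, -2.3]
gripper_width: 49.8
gripper_force: 30.0
time_s: 34.95
ee_pos: [606.8, 336.5, 196.7]
ee_rot: [-179.9, 0.1, 90.3]
force: [0.2, -0.4, -1.7]
gripper_width: 49.6
gripper_force: 30.0
```

```bash
python3 -m jog '{"jaw":[45,45,45,45,45,45,45,45,45,45],"slide":[[-0.4,0.1,0],[-0.7,0.15,0],[-0.85,0.15,0],[-0.85,0.15,0],[-0.85,0.15,0],[-0.85,0.15,0],[-0.85,0.15,0],[-0.85,0.15,0],[-0.85,0.15,0],[-0.85,0.15,0]],"spin":[0,0,0,0,0,0,0,0,0,0]}'
python3 -m jog '{"jaw":[45,45,45,45,45,45,45,45,45],"slide":[[-0.85,0,0],[-0.85,0,0],[-0.85,0,0],[-0.85,0,0],[-0.85,0,0],[-0.6,0,0],[-0.2,0,0],[0,0,0],[0,0,0]],"spin":[0,0,0,0,0,0,0,0,0]}'
```

```text
time_s: 35.95
ee_pos: [652.1, 98.0, 197.4]
ee_rot: [-179.9, 0.0, 90.4]
force: [0.6, 0.0, -1.7]
gripper_width: 49.6
gripper_force: 30.0
time_s: 36.85
ee_pos: [653.3, -50.6, 197.9]
ee_rot: [-180.0, -0.1, 90.4]
force: [0.0, -0.1, -2.3]
gripper_width: 49.8
gripper_force: 30.0
```

```bash
python3 -m jog '{"jaw":[45,45,45,45,45,45,45,45,45,45],"slide":[[-0.04,0,0.4],[0,0,0.8],[0,0,0.8],[0,0,0.8],[0,0,0.8],[0,0,0.8],[0,0,0.7],[0,0,0.4],[0,0,0.1],[0,0,0]],"spin":[0,0,0,0,0,0,0,0,0,0]}'
python3 -m jog '{"jaw":[45,45,45],"slide":[[0,0,0.05],[0,0,0],[0,0,0]],"spin":[0,0,0]}'
```

```text
time_s: 37.85
ee_pos: [653.4, -52.2, 29.9]
ee_rot: [-180.0, -0.0, 90.4]
force: [-0.4, 0.1, -0.9]
gripper_width: 50.3
gripper_force: 30.0
time_s: 38.15
ee_pos: [653.8, -52.7, 29.4]
ee_rot: [179.9, 0.0, 90.3]
force: [-0.5, -0.2, -1.9]
gripper_width: 50.0
gripper_force: 30.0
```

```bash
python3 -m jog '{"jaw":[45,45,45,45,45,45],"slide":[[0,0,0.2],[0,0,0.1],[0,0,0.07],[0,0,0.05],[0,0,0],[0,0,0]],"spin":[0,0,0,0,0,0]}'
```

```text
time_s: 38.75
ee_pos: [653.1, -52.6, 16.4]
ee_rot: [-180.0, -0.0, 90.3]
force: [-3.0, 0.6, 4.4]
gripper_width: 49.9
gripper_force: 30.0
```

```bash
python3 -m jog '{"jaw":[72,72,72,72,72,72,72,72,72,72],"slide":[[0,0,0],[0,0,0],[0,0,0],[0,0,0],[0,0,-0.5],[0,0,-0.9],[0,0,-0.9],[0,0,-0.9],[0,0,-0.9],[0,0,-0.9]],"spin":[0,0,0,0,0,0,0,0,0,0]}'
python3 -m jog '{"jaw":[60,60,60,60,60,60,60,60,60,60],"slide":[[0,0,-0.8],[0,0,-0.8],[0.8,-0.6,0],[0.9,-0.6,0],[0.9,-0.6,0],[0.9,-0.6,0],[0.9,-0.6,0],[0.9,-0.6,0],[0.9,-0.6,0],[0.9,-0.6,0]],"spin":[0,0,0,0,0,0,0,0,0,0]}'
python3 -m jog '{"jaw":[60,60,60,60,60,60,60,60,60,60],"slide":[[0.9,-0.6,0],[0.9,-0.6,0],[0.9,-0.6,0],[0.9,-0.6,0],[0.9,-0.6,0],[0.9,-0.6,0],[0.5,-0.6,0],[0,0,0],[0,0,0],[0,0,0]],"spin":[0,0,0,0,0,0,0,0,0,0]}'
python3 - <<'E'
from h import *
I=env.grab_frame('top'); 
k=blob(I,(3,120,60),(22,255,255),(275,120,350,175)); print('orange',rect('top',k,46))
k=blob(I,(0,0,150),(180,60,255),(293,139,331,158)); print('label',rect('top',k,46))
s=env.grab_frame('scene')
cv2.imwrite('pics/d5.png',np.vstack([cv2.resize(I[110:215,190:370],(720,420),interpolation=cv2.INTER_CUBIC),np.zeros((1,720,3),np.uint8)])[:,:,::-1])
E
```

```text
time_s: 39.75
ee_pos: [653.4, -52.6, 168.5]
ee_rot: [179.9, 0.0, 90.3]
force: [-0.5, 0.4, 0.5]
gripper_width: 71.9
gripper_force: 0.0
time_s: 40.75
ee_pos: [507.2, 160.5, 215.2]
ee_rot: [179.9, -0.0, 90.3]
force: [0.8, 0.1, -0.3]
gripper_width: 60.0
gripper_force: 0.0
time_s: 41.75
ee_pos: [381.6, 335.2, 214.5]
ee_rot: [179.9, -0.0, 90.3]
force: [-0.3, 0.6, -1.4]
gripper_width: 60.2
gripper_force: 0.0
orange (array([647.4, -52.1]), array([98.1, 57.6]), 89.5)
label (array([651.7, -52.1]), array([59.6, 26.7]), 89.5)
```

View pics/d5.png

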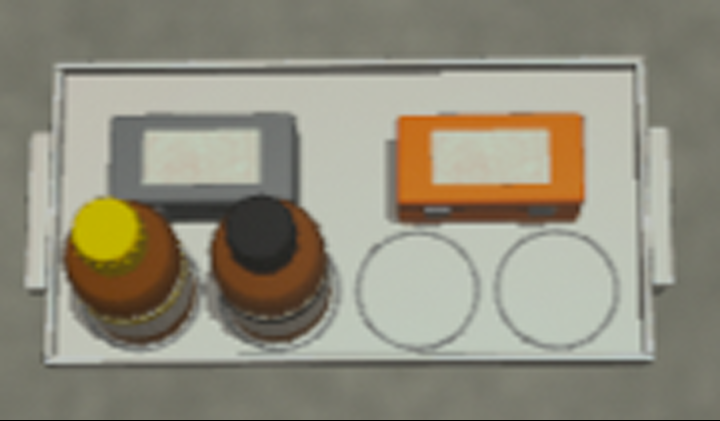

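The orange case sits square at (490,160), matching where blue was, behind the empty rings at (418,291) and (556,289).

```bash
python3 - <<'E'
from h import *
print(ray('top',(np.array([(418,291),(556,289)])+.5)/4-.5+[190,110],4))
E
python3 -m jog '{"jaw":[60,60,60,60,60,60,60,60,60,60],"slide":[[0.1,-0.11,0],[0,0,0],[0,0,0.6],[0,0,0.8],[0,0,0.8],[0,0,0.7],[0,0,0.5],[0,0,0.2],[0,0,0],[0,0,0]],"spin":[0,0,0,0,0,0,0,0,0,0]}'
```

```text
[[589.42861888 -13.85799131]
 [590.0524457  -89.36894963]]
time_s: 42.85
ee_pos: [378.2, 339.1, 106.6]
ee_rot: [179.9, -0.1, 90.3]
force: [0.5, -0.2, -0.6]
gripper_width: 60.0
gripper_force: 0.0
```

```bash
python3 -m jog '{"jaw":[60,28,28,28,28,28,28,28,28,28],"slide":[[-0.02,0,0.09],[0,0,0],[0,0,0],[0,0,0],[0,0,0],[0,0,0],[0,0,0],[0,0,-0.1],[0,0,-0.3],[0,0,-0.5]],"spin":[0,0,0,0,0,0,0,0,0,0]}' 30
python3 -m jog '{"jaw":[28,28,28,28,28,28,28,28,28],"slide":[[0,0,-0.7],[0,0,-0.7],[0,0,-0.7],[0,0,-0.7],[0,0,-0.7],[0,0,-0.6],[0,0,-0.3],[0,0,0],[0,0,0]],"spin":[0,0,0,0,0,0,0,0,0]}'
```

```text
time_s: 43.85
ee_pos: [376.5, 337.3, 129.7]
ee_rot: [-179.8, 0.1, 90.3]
force: [0.4, 0.8, -3.7]
gripper_width: 33.5
gripper_force: 30.0
time_s: 44.75
ee_pos: [377.1, 337.7, 261.5]
ee_rot: [-179.9, 0.1, 90.3]
force: [-0.6, -0.6, -3.3]
gripper_width: 33.8
gripper_force: 30.0
```

```bash
python3 -m jog '{"jaw":[28,28,28,28,28,28,28,28,28,28],"slide":[[-0.4,0.2,0],[-0.7,0.4,0],[-0.8,0.4,0],[-0.8,0.4,0],[-0.8,0.4,0],[-0.8,0.4,0],[-0.8,0.4,0],[-0.8,0.4,0],[-0.8,0.4,0],[-0.8,0.4,0]],"spin":[0,0,0,0,0,0,0,0,0,0]}'
python3 -m jog '{"jaw":[28,28,28,28,28,28,28,28,28,28],"slide":[[-0.8,0.4,0],[-0.8,0.4,0],[-0.8,0.4,0],[-0.8,0.4,0],[-0.8,0.4,0],[-0.8,0.4,0],[-0.8,0.4,0],[-0.8,0.4,0],[-0.38,0,0],[0,0,0]],"spin":[0,0,0,0,0,0,0,0,0,0]}'
python3 -m jog '{"jaw":[28,28,28],"slide":[[0,0,0],[0,0,0],[0,0,0]],"spin":[0,0,0]}'
```

```text
time_s: 45.75
ee_pos: [492.8, 111.6, 261.2]
ee_rot: [-179.9, 0.1, 90.3]
force: [0.5, 1.0, -3.6]
gripper_width: 34.0
gripper_force: 30.0
time_s: 46.75
ee_pos: [589.3, -90.8, 261.0]
ee_rot: [-179.8, -0.0, 90.2]
force: [0.3, 0.2, -4.0]
gripper_width: 33.5
gripper_force: 30.0
time_s: 47.05
ee_pos: [589.9, -88.0, 262.5]
ee_rot: [180.0, -0.0, 90.4]
force: [0.2, -0.2, -3.1]
gripper_width: 34.2
gripper_force: 30.0
```

```bash
python3 -m jog '{"jaw":[28,28,28,28,28,28,28,28,28,28],"slide":[[-0.04,0,0.4],[0,0,0.7],[0,0,0.7],[0,0,0.7],[0,0,0.7],[0,0,0.7],[0,0,0.6],[0,0,0.4],[0,0,0.1],[0,0,0]],"spin":[0,0,0,0,0,0,0,0,0,0]}'
python3 -m jog '{"jaw":[28,28,28],"slide":[[0,0,0.03],[0,0,0],[0,0,0]],"spin":[0,0,0]}'
```

```text
time_s: 48.05
ee_pos: [590.2, -90.0, 112.0]
ee_rot: [-180.0, -0.0, 90.4]
force: [0.6, 0.2, -4.0]
gripper_width: 34.0
gripper_force: 30.0
time_s: 48.35
ee_pos: [590.6, -90.3, 112.1]
ee_rot: [179.9, 0.0, 90.3]
force: [0.4, 0.1, -2.6]
gripper_width: 33.7
gripper_force: 30.0
```

```bash
python3 -m jog '{"jaw":[28,28,28,28,28,28],"slide":[[0,-0.03,0.1],[0,0,0.07],[0,0,0.05],[0,0,0.03],[0,0,0],[0,0,0]],"spin":[0,0,0,0,0,0]}'
```

```text
time_s: 48.95
ee_pos: [589.4, -90.2, 104.4]
ee_rot: [180.0, 0.0, 90.3]
force: [-1.9, -0.2, 2.4]
gripper_width: 33.7
gripper_force: 30.0
```

```bash
python3 -m jog '{"jaw":[60,60,60,60,60,60,60,60,60,60],"slide":[[0,0,0],[0,0,0],[0,0,0],[0,0,0],[0,0,-0.4],[0,0,-0.8],[0,0,-0.8],[0,0,-0.8],[0,0,-0.8],[0,0,0]],"spin":[0,0,0,0,0,0,0,0,0,0]}'
python3 -m jog '{"jaw":[60,60,60,60,60,60,60,60,60,60],"slide":[[0.8,-0.2,0],[0.9,-0.3,0],[0.9,-0.3,0],[0.9,-0.3,0],[0.9,-0.3,0],[0.9,-0.3,0],[0.9,-0.3,0],[0.9,-0.3,0],[0.9,-0.3,0],[0.9,-0.3,0]],"spin":[0,0,0,0,0,0,0,0,0,0]}'
python3 -m jog '{"jaw":[60,60,60,60,60,60,60,60,60,60],"slide":[[0.9,-0.3,0],[0.9,-0.3,0],[0.9,-0.3,0],[0.9,0,0],[0.9,0,0],[0.7,0,0],[0.2,0,0],[0,0,0],[0,0,0],[0,0,0]],"spin":[0,0,0,0,0,0,0,0,0,0]}'
```

```text
time_s: 49.95
ee_pos: [591.6, -90.6, 216.4]
ee_rot: [179.5, 0.1, 90.3]
force: [0.9, 0.4, 0.4]
gripper_width: 60.3
gripper_force: 0.0
time_s: 50.95
ee_pos: [499.8, 177.2, 211.3]
ee_rot: [-179.9, 0.0, 90.3]
force: [-0.0, -0.3, -0.5]
gripper_width: 60.3
gripper_force: 0.0
time_s: 51.95
ee_pos: [472.8, 337.0, 211.9]
ee_rot: [-180.0, 0.0, 90.3]
force: [0.3, -0.2, 0.3]
gripper_width: 59.8
gripper_force: 0.0
```

```bash
python3 -m jog '{"jaw":[60,60,60,60,60,60,60,60,60,60],"slide":[[0.07,-0.05,0],[0,0,0.6],[0,0,0.8],[0,0,0.8],[0,0,0.7],[0,0,0.5],[0,0,0.15],[0,0,0],[0,0,0],[0,0,0]],"spin":[0,0,0,0,0,0,0,0,0,0]}'
```

```text
time_s: 52.95
ee_pos: [471.8, 340.6, 106.5]
ee_rot: [179.9, -0.1, 90.3]
force: [-0.7, 0.1, -0.1]
gripper_width: 60.1
gripper_force: 0.0
```

```bash
python3 -m jog '{"jaw":[60,28,28,28,28,28,28,28,28,28],"slide":[[-0.04,0,0.09],[0,0,0],[0,0,0],[0,0,0],[0,0,0],[0,0,0],[0,0,0],[0,0,-0.1],[0,0,-0.3],[0,0,-0.5]],"spin":[0,0,0,0,0,0,0,0,0,0]}' 30
python3 -m jog '{"jaw":[28,28,28,28,28,28,28,28,28,28],"slide":[[0,0,-0.7],[0,0,-0.7],[0,0,-0.7],[0,0,-0.7],[0,0,-0.7],[0,0,-0.6],[0,0,-0.3],[0,0,0],[0,0,0],[0,0,0]],"spin":[0,0,0,0,0,0,0,0,0,0]}'
```

```text
time_s: 53.95
ee_pos: [470.4, 338.5, 129.3]
ee_rot: [-179.9, 0.1, 90.3]
force: [-0.4, -0.1, -2.5]
gripper_width: 33.6
gripper_force: 30.0
time_s: 54.95
ee_pos: [470.7, 338.6, 260.4]
ee_rot: [-179.9, 0.1, 90.3]
force: [-0.4, -0.6, -2.2]
gripper_width: 34.0
gripper_force: 30.0
```

```bash
python3 -m jog '{"jaw":[28,28,28,28,28,28,28,28,28,28],"slide":[[-0.4,0.3,0],[-0.7,0.3,0],[-0.8,0.3,0],[-0.8,0.3,0],[-0.8,0.3,0],[-0.8,0.3,0],[-0.8,0.3,0],[-0.8,0.3,0],[-0.8,0.3,0],[-0.8,0.3,0]],"spin":[0,0,0,0,0,0,0,0,0,0]}'
python3 -m jog '{"jaw":[28,28,28,28,28,28,28,28,28,28],"slide":[[-0.8,0.3,0],[-0.8,0.3,0],[-0.8,0.3,0],[-0.8,0,0],[-0.7,0,0],[-0.37,0,0],[0,0,0],[0,0,0],[0,0,0],[0,0,0]],"spin":[0,0,0,0,0,0,0,0,0,0]}'
```

```text
time_s: 55.95
ee_pos: [563.0, 112.3, 261.0]
ee_rot: [-179.9, 0.0, 90.3]
force: [-0.0, -0.5, -1.4]
gripper_width: 33.5
gripper_force: 30.0
time_s: 56.95
ee_pos: [590.4, -12.5, 261.7]
ee_rot: [180.0, -0.0, 90.4]
force: [0.2, 0.4, -1.1]
gripper_width: 33.5
gripper_force: 30.0
```

```bash
python3 -m jog '{"jaw":[28,28,28,28,28,28,28,28,28,28],"slide":[[-0.04,-0.03,0.4],[0,0,0.7],[0,0,0.7],[0,0,0.7],[0,0,0.7],[0,0,0.7],[0,0,0.6],[0,0,0.4],[0,0,0.1],[0,0,0]],"spin":[0,0,0,0,0,0,0,0,0,0]}'
python3 -m jog '{"jaw":[28,28,28,28,28,28],"slide":[[0,0,0.1],[0,0,0.07],[0,0,0.03],[0,0,0.03],[0,0,0],[0,0,0]],"spin":[0,0,0,0,0,0]}'
```

```text
time_s: 57.95
ee_pos: [589.4, -14.5, 111.3]
ee_rot: [-180.0, -0.0, 90.4]
force: [0.1, -0.1, -2.6]
gripper_width: 33.7
gripper_force: 30.0
time_s: 58.55
ee_pos: [589.5, -14.6, 104.9]
ee_rot: [180.0, -0.0, 90.3]
force: [0.7, -0.2, -2.7]
gripper_width: 33.8
gripper_force: 30.0
```

```bash
python3 -m jog '{"jaw":[28,28,28,28],"slide":[[0,0,0.03],[0,0,0.01],[0,0,0],[0,0,0]],"spin":[0,0,0,0]}'
```

```text
time_s: 58.95
ee_pos: [589.6, -14.6, 103.7]
ee_rot: [180.0, -0.0, 90.3]
force: [0.1, -0.9, -0.4]
gripper_width: 33.9
gripper_force: 30.0
```

Down. I'll release, rise, withdraw to the left and check.

```bash
python3 -m jog '{"jaw":[60,60,60,60,60,60,60,60,60,60],"slide":[[0,0,0],[0,0,0],[0,0,0],[0,0,0],[0,0,-0.4],[0,0,-0.8],[0,0,-0.8],[0,0,-0.8],[0,0,-0.8],[0,0,0]],"spin":[0,0,0,0,0,0,0,0,0,0]}'
python3 -m jog '{"jaw":[60,60,60,60,60,60,60,60,60,60],"slide":[[0.8,-0.5,0],[0.9,-0.5,0],[0.9,-0.5,0],[0.9,-0.5,0],[0.9,-0.5,0],[0.9,-0.5,0],[0.9,-0.5,0],[0.9,-0.5,0],[0.9,-0.5,0],[0.9,-0.5,0]],"spin":[0,0,0,0,0,0,0,0,0,0]}'
python3 -m jog '{"jaw":[60,60,60,60,60,60,60,60],"slide":[[0.9,-0.3,0],[0.9,-0.3,0],[0.5,0,0],[0,0,0],[0,0,0],[0,0,0],[0,0,0],[0,0,0]],"spin":[0,0,0,0,0,0,0,0]}'
python3 - <<'E'
from h import *
I=env.grab_frame('top'); O=cv2.imread('pics/top0.png')[:,:,::-1].copy()
for n,lo,hi,r in(('green',(45,80,40),(85,255,255),(320,150,350,180)),('red',(0,180,120),(6,255,255),(280,150,310,185)),('yellow',(22,150,100),(35,255,255),(200,150,235,190))):
    print(n,[circ('top',blob(J,lo,hi,r),129) for J in(O,I)])
for n,J in(('start blue',O),('now orange',I)): print(n,rect('top',blob(J,(0,0,150),(180,60,255),(293,139,331,158)),46))
print('blue',rect('top',blob(I,(100,100,60),(130,255,255),(400,200,485,310)),48))
cv2.imwrite('pics/f.png',I[:,:,::-1])
E
```

```text
time_s: 59.95
ee_pos: [591.7, -14.7, 216.2]
ee_rot: [179.5, 0.0, 90.3]
force: [-0.2, 0.1, 0.7]
gripper_width: 59.8
gripper_force: 0.0
time_s: 60.95
ee_pos: [436.7, 252.3, 211.0]
ee_rot: [-180.0, 0.0, 90.3]
force: [0.1, 0.9, -0.7]
gripper_width: 60.0
gripper_force: 0.0
time_s: 61.75
ee_pos: [419.8, 319.6, 211.7]
ee_rot: [180.0, -0.0, 90.3]
force: [-0.6, -0.7, -0.2]
gripper_width: 59.7
gripper_force: 0.0
green [(array([587.9, -89.8]), 18.8), (array([585.8, -90.2]), 18.8)]
red [(array([591.5, -15.6]), 16.7), (array([589.6, -15.8]), 16.8)]
yellow [(array([588. , 135.6]), 18.0), (array([587.7, 134.3]), 19.2)]
start blue (array([654. , -50.9]), array([61.5, 26.7]), 89.5)
now orange (array([651.7, -52.1]), array([59.6, 26.7]), 89.5)
blue (array([ 428.5, -317. ]), array([104.1,  48.1]), 89.9)
```

View pics/f.png

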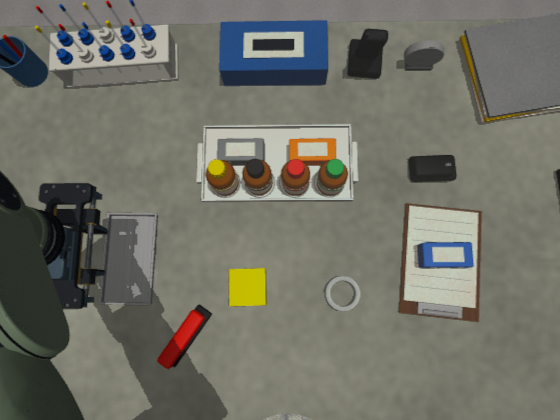

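Everything is in place: the bottles are within about 2 mm of their start (red at 295,168; green at 335,167), orange is at (312,150) and blue is mid-sheet (445,255). I'm handing in.

```bash
python3 -c "from workcell import env; print(env.job_done())"
```

```text
the job is handed in; nothing more can be done
None
```

The job is handed in at about 62 s of the 136 s allowed, with no verdict returned; in the last picture the red and green bottles stood within about 2 mm of their start, the blue case lay mid-sheet on the clipboard, the orange case sat square within about 3 mm of blue's old place, and the other bottles and grey case looked unmoved.

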